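# Ratchet a slide-bonding press tight

### The arm

A 7-joint arm with a two-finger parallel gripper is mounted at the origin on a cart in front of the work surface, level with it; the furniture and walls round the work are solid. World frame = base frame: x ahead of the robot, y to its left, z up, the work surface at z = 0. Lengths are in m, angles in rad, forces in N, time in s.
With the tool pointing down it reaches from about 0.4 to 0.85 m from the base axis. Payload 10.4 kg.
Tool frame: the origin (TCP) lies midway between the tips of the shut fingers; the grasp point (between the pads) lies 19 mm behind it (manip.grasp_offset is the distance from the TCP to the grasp point, in m); z points along the fingers, y is the line along which they close (so a half turn about z gives the same grasp; the last joint's range is limited). The gripper opens to 85 mm and grips with 20 to 120 N. Pads are 22 mm wide; open, the fingers measure 114 mm over their backs; the gripper's body (76 mm by 85 mm) begins 54 mm behind the grasp point. The pads swing forward as they close: fully open they stand 13 mm farther back than shut.
Start: joints at [1.311, 0.332, -0.065, 1.46, 0.022, 1.35, -0.088], TCP at [0.147, -0.608, 0.231] pointing down, gripper open.
Joint ranges: [-2.6, 2.6], [-0.5, 2.12], [-1.47, 1.34], [0.16, 2.42], [-1.27, 4.41], [0.06, 2.06], [-2.6, 2.6]. Speed limits (rad/s): [2.22, 2.22, 2.79, 2.79, 3.14, 3.14, 3.14].

### API

Orientations are given as a unit quaternion [x, y, z, w].
In Python, from workcell import manip gives the robot as it stands.
- The arm moves only by the tool inch_along, called after "Emit:" as name(argument=value, ...) on one line, values as JSON. Schema: {"type":"object","properties":{"offsets":{"type":"array","items":{"type":"object","properties":{"turn_vec":{"type":"array","items":{"type":"number"},"minItems":3,"maxItems":3},"d":{"type":"array","items":{"type":"number"},"minItems":3,"maxItems":3},"aperture":{"type":"number"}},"additionalProperties":false,"required":["aperture"]},"minItems":1,"maxItems":20},"grip_force":{"type":"number"},"only":{"type":"string"},"quiet":{"type":"boolean"},"lines":{"type":"string"}},"required":["offsets"],"additionalProperties":false}. offsets is a list of rows, 1 to 20 of them, each an object with the fields turn_vec (a list: a rotation vector rx, ry, rz in normalised numbers (1 is pi rad)), d (a list: dx, dy, dz in normalised numbers (1 is 0.75 m)), aperture (the opening from 0.0 (shut) to 1.0 (fully open)); a field left out counts as zero (the opening has to be given); each row is the pose to reach, as a shift and turn from the pose commanded when the call began, along the tool's axes at that moment; what a row does not reach only later rows make up. A row lasts 1/8 s, in which the tool goes at most 0.0625 m and 0.188 rad, less where a joint would pass 70% of its speed; a pose out of reach is approached as far as the arm can. The fingers move at their own pace and stop on an object; grip_force is the grip in N (left out, the last holds). Time passes only in rows, so rows that do not move let the fingers close. The tool returns the time, the measured TCP pose, the force, the opening and the grip force at its end. only (a regular expression) keeps the lines of the reply that match it, lines (a string "A,B") keeps lines A to B, and quiet returns only ok. A shift or turn number past 1, either way, is cut back to 1. Input that does not fit is refused with a message, and nothing moves.
- manip.get_obs(): the state, without advancing time (a new reading comes with each control period).
- manip.camera(name): name is "scene" or "side" or "wrist"; returns the picture (400x640x3 uint8, blue, green, red); there is no depth.
- manip.calibration(name): a dict with "fx", "fy", "cx", "cy" (pixels), "world_from_camera" (4x4, takes a point from camera to world coordinates); the wrist camera has in their place "tool_from_camera" (4x4, takes a point from camera to tool coordinates, whose origin is the TCP and whose axes are the flange's). Camera axes: x right, y up, looking along -z (the intrinsics and any distortion apply to the point x, -y, -z); pixel columns grow to the right and rows downward; lengths in m; the calibration is good to about 2 mm. A picture is of the moment at which its call begins: read the wrist's pose just before it. calibration takes no time and is no camera call.
- manip.hand_in(): hands the job in; it is judged then, once.
The state is a dict: "clock": time; "joint_pos": joint angles; "joint_velocities": joint speeds; "tau": joint torques, N m; "position": TCP position; "ee_rot": TCP orientation; "ft_force": force on the tool from outside, world axes, zero at the start; "torque": the same for the moment, N m; "grip_width": opening from 0.0 (shut) to 1.0 (fully open); "grasp_force": force on a finger pad.
Only numpy, scipy, OpenCV 4.12 (cv2) and the standard library are available. Lean on these libraries where they do the work, as an engineer would, in place of code of your own. Each camera call takes 0.05 s, during which the arm holds its last target. There are 200 camera calls.

### The job

One of the two slide-bonding presses has a dark stone specimen on a glass slide under its pad but is not tight yet, and its lever is almost up against a pillar. Lift that press's lever off its teeth, swing it well back anticlockwise, let it drop into the teeth again and turn it clockwise until the press is fully tight, then let go. Do not back the screw off, and leave the empty press, the specimen and the vial alone.

Things in the scene. Friction and masses are not known exactly. Their poses are not given: they have to be found in the camera images.
- press: the press to tighten, fixed to the worktop: aluminium base 110 (x) x 140 (y) mm, top at 22 mm, on rubber feet; two steel pillars, 14 mm thick, at y = -50 and +50 mm, tops at 128 mm; a crosshead between them, top at 80 mm; in its middle the upright spindle with a black lever. Origin: centre of the underside, on the spindle axis; x points from its front to its back, z up
- press_crown (a point): point on the spindle axis of this press, 94 mm above the worktop, at the tips of the steel ring of 12 upward teeth (pitch 30 degrees) that is fixed to the spindle. The lever sits on it, its arm at the front (-x) between the pillars; seated or lifted, a pillar stops the arm about 75 degrees either side of straight front. Clockwise from above tightens: a front-pointing arm goes towards +y
- press_grip (a point): centre of the upright round black grip at the end of this press's lever arm: grasp here from above; 150 mm above the worktop with the lever seated, 85 mm from the spindle axis (so it gives the arm's direction). The grip is 22 mm thick (24 near its rounded top), reaches from 117 to 168 mm, and spins freely about its own upright axis, so the gripper's yaw need not follow the arm
- press_spindle (a joint): turn of the screw spindle with its ring of teeth, rad, growing clockwise seen from above: 1.30 is fully tight, against a solid stop; 0 is slack. Starts at 0.2 to 0.5. It stays where it is left; turning takes 0.3 N m, about 4 N at the grip, and lowers the pad 4 mm per rad
- press_turn (a joint): turn of the lever on the spindle, rad, growing clockwise from above: 0 at the start. Seated, teeth lock lever and spindle together (about 2 degrees of play); lifted off, the lever swings freely and the spindle stays. It seats at every whole multiple of 30 degrees (0.524 rad); the tooth tips are rounded and slide into place, at worst after a few degrees of turning
- press_lift (a joint): how far the lever is lifted off the teeth, m: 0 seated; the teeth are clear from 0.0065 on, the travel ends at 0.016. Weight and a light spring draw it down (about 4 to 6 N)
- specimen: dark basalt block 76 x 36 x 21.5 mm, long side front to back, on a glass slide 90 x 50 x 2 mm, sticking out before and behind the crosshead, loose on the base plate under the pad of the press to be tightened; origin at the centre of its underside
- spare: the empty press beside it, same make and size, nothing under its pad; a bystander. Origin and axes as for the other press
- spare_grip (a point): centre of the upright grip on the lever of the empty press (bystander)
- vial: bystander: glass sample vial with blue cap, 29 mm diameter, 66 mm tall, standing; origin at the centre of its underside
- lens: bystander, not to be handled: black hand lens 120 x 46 x 10 mm lying on the worktop; origin at the centre of its underside

How it is judged:
On the way, in this order (a step that is already met when the one before it is completed fails the run):
1. the lever is lifted clear of its teeth (value of joint press_lift above 0.008 m), for 0.1 s.
2. the lever, swung back anticlockwise by at least two teeth (60 degrees), sits in the teeth again (value of joint press_turn below -0.95 rad and value of joint press_lift below 0.004 m), for 0.1 s.
3. the spindle is turned fully tight (value of joint press_spindle above 1.15 rad), for 0.1 s.
At the end, for the whole second after the job is handed in: the spindle is within 0.15 rad of its tight stop (above 1.15), the lever sits in its teeth (lifted less than 4 mm), the specimen is within 10 mm of where it was and the empty press's lever within 20 mm (value of joint press_spindle above 1.15 rad and value of joint press_lift below 0.004 m and distance of specimen from where it was at the start of the episode below 0.01 m and distance of spare_grip from where it was at the start of the episode below 0.02 m); the robot touches nothing.
It fails at once if the screw is backed off (spindle below 0.1) (value of joint press_spindle below 0.1 rad).
It fails at once if the lever of the empty press is moved by more than 20 mm (distance of spare_grip from where it was at the start of the episode above 0.02 m).
It fails at once if the specimen is shifted by more than 10 mm (distance of specimen from where it was at the start of the episode above 0.01 m).
It fails at once if the vial is knocked over or pushed more than 30 mm (distance of vial from where it was at the start of the episode above 0.03 m or angle between vial's own z axis and vertical above 0.5 rad).
It also fails if it takes over 42 s, if anything falls off the work surface, if the arm or the gripper's body presses on something with over 40 N, if the wrist force passes 120 N, or if a joint passes its speed limit or range.

## Working session

There is one attempt and no reset: what is moved stays moved. The work goes in short steps, Python scripts to look and compute and a tool call to move; the robot and the scene stay as the last step left them, time stands still between calls to the robot, and variables do not carry over. Pictures are saved under pics/ and viewed, at most 10 in all, crops included, and the job is handed in when it is done.

```bash
ls; mkdir -p pics
```

Run:
```python
from workcell import manip
import cv2,numpy as np
o=manip.get_obs();print(o['clock'],o['position'],o['ee_rot'],o['grip_width'],manip.grasp_offset)
for n in("scene","side"):
    cv2.imwrite(f'pics/{n}0.png',manip.camera(n));c=manip.calibration(n);print(n,{k:(np.round(v,4).tolist() if k=='world_from_camera' else v) for k,v in c.items()})
```

```text
pics
workcell.py
0.0 [ 0.14649052 -0.60719802  0.23051525] [ 9.92999389e-01  1.18117291e-01 -1.30453463e-04 -7.07895996e-04] 0.9972651964165261 0.0187
scene {'fx': 368.7462697861663, 'fy': 368.7462697861663, 'cx': 317.4885614803152, 'cy': 196.64121823023157, 'world_from_camera': [[-0.777, 0.2946, -0.5563, 0.002], [-0.6294, -0.3558, 0.6908, 0.6135], [0.0055, 0.8869, 0.4619, 0.5044], [0.0, 0.0, 0.0, 1.0]]}
side {'fx': 406.0747602168053, 'fy': 406.0747602168053, 'cx': 313.8671105488344, 'cy': 202.45738476077707, 'world_from_camera': [[0.9997, 0.0226, -0.0081, 0.469], [-0.0186, 0.5134, -0.858, -0.893], [-0.0152, 0.8579, 0.5137, 0.6724], [0.0, 0.0, 0.0, 1.0]]}
```

View both.

View pics/scene0.png

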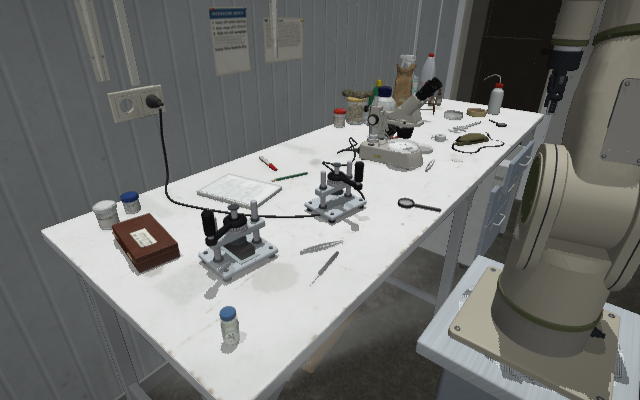

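View pics/side0.png

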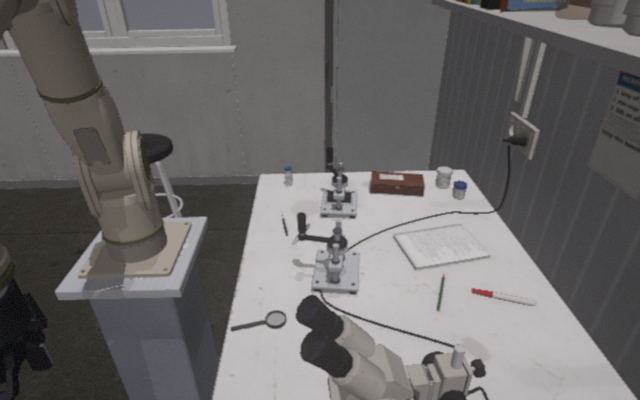

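The press with the dark specimen is at about (237,245) in the scene view and (340,195) in the side view. Its grip is at about (209,222) and (330,160). The spare is at (335,195) and (338,265). I'll zoom in for accurate pixels.

Run:
```python
import cv2,numpy as np
a=cv2.imread('pics/scene0.png')[185:285,180:380]
b=cv2.imread('pics/side0.png')[140:300,270:400]
a=cv2.resize(a,None,fx=4,fy=4,interpolation=cv2.INTER_CUBIC)
cv2.imwrite('pics/a1.png',a)
cv2.imwrite('pics/b1.png',cv2.resize(b[:90],None,fx=6,fy=6,interpolation=cv2.INTER_CUBIC))
```

```text
(no output)
```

View pics/a1.png

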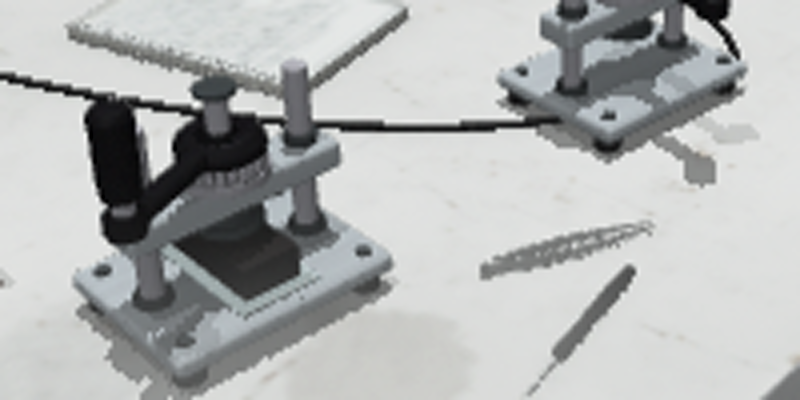

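View pics/b1.png

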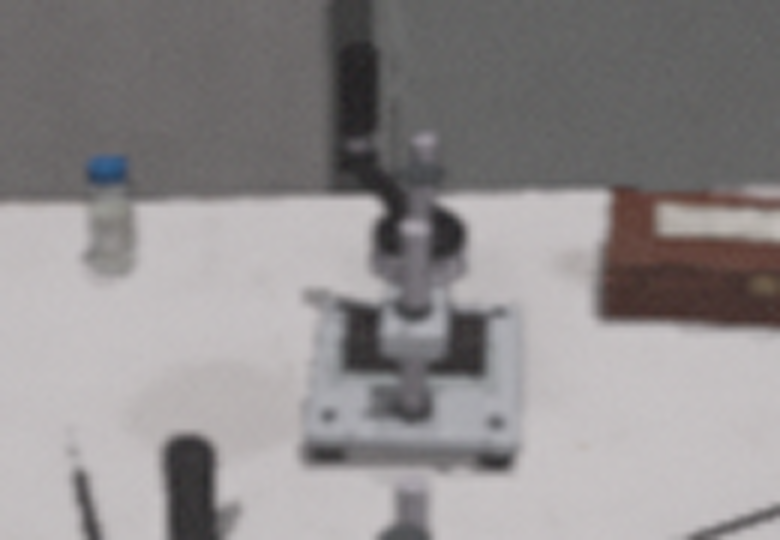

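The target grip is at scene (208.5,222.5) and side (329.7,155). Its hub is at scene (235.5,221) and side (340,178). The arm lies near the +y pillar, as expected.

Create h.py:
```python
import numpy as np
from workcell import manip
def ray(c,p):
    W=np.array(c['world_from_camera']);d=np.array([(p[0]-c['cx'])/c['fx'],-(p[1]-c['cy'])/c['fy'],-1.])
    d=W[:3,:3]@d;return W[:3,3],d/np.linalg.norm(d)
def plane(c,p,z):
    o,d=ray(c,p);return o+d*(z-o[2])/d[2]
def tri(r):
    A=sum(np.eye(3)-np.outer(d,d) for o,d in r);b=sum((np.eye(3)-np.outer(d,d))@o for o,d in r)
    return np.linalg.solve(A,b)
```

Run:
```python
from h import *
S,T=manip.calibration('scene'),manip.calibration('side');print({k:v for k,v in S.items() if 'dist' in k})
A=lambda u,v:(180+u/4-.375,185+v/4-.375); B=lambda u,v:(270+u/6-.4,140+v/6-.4)
print('pillars')
for n,a,b in[('gripc',(112,150),(358,92)),('griptop',(108,98),(358,45)),('footL/top',(150,300),None),('pilR top',(295,63),(414,225)),('hub',(222,140),(420,228)),('screwtop',(213,85),(422,170))]:
    if b: print(n,tri([ray(S,A(*a)),ray(T,B(*b))]).round(4))
print('footL',plane(S,A(152,300),.022).round(4),'footR',plane(S,A(307,228),.022).round(4),'side near foot',plane(T,B(412,405),.022).round(4))
print('grip planes',plane(S,A(112,150),.143).round(4),plane(T,B(358,92),.143).round(4))
print('pilR top',plane(S,A(295,63),.128),plane(T,B(414,225),.128), 'pilL top side',plane(T,B(426,135),.128))
print('vial base',plane(T,B(108,268),0.003).round(3), 'spare grip',tri([ray(S,(358.5,173)),ray(T,(302,223))]).round(3))
c=manip.calibration('wrist');print(np.round(c['tool_from_camera'],4).tolist())
```

```text
{}
pillars
gripc [0.5316 0.283  0.142 ]
griptop [0.5313 0.2812 0.1694]
pilR top [0.5513 0.1533 0.129 ]
hub [0.5578 0.2022 0.1013]
screwtop [0.5587 0.2028 0.134 ]
footL [0.5641 0.2529 0.022 ] footR [0.5504 0.1546 0.022 ] side near foot [0.5533 0.1625 0.022 ]
grip planes [0.5305 0.2838 0.143 ] [0.5313 0.2805 0.143 ]
pilR top [0.5511981  0.15254024 0.128     ] [0.55220106 0.15667377 0.128     ] pilL top side [0.56562562 0.25787774 0.128     ]
vial base [0.391 0.352 0.003] spare grip [ 0.446 -0.096  0.139]
[[-0.0015, 0.9648, 0.2631, 0.0661], [1.0, 0.0017, -0.0002, 0.0001], [-0.0006, 0.2631, -0.9648, -0.1431], [0.0, 0.0, 0.0, 1.0]]
```

Add to h.py:
```python
from scipy.spatial.transform import Rotation as R
def tool(P):
    o=manip.get_obs();return (R.from_quat(o['ee_rot']).inv().apply(np.array(P)-o['position'])).round(4)
```

Run:
```python
from h import *
S,T=manip.calibration('scene'),manip.calibration('side')
for a,b in[((436,85),(310,312)),((436,85),(322,352)),((430,95),(318,330))]: print(tri([ray(S,a),ray(T,b)]).round(3))
for P in [(.147,-.607,.42),(.42,-.2,.42),(.5315,.2815,.26),(.5315,.2815,.132)]: print(P,tool(P))
```

```text
[ 0.459 -0.525  0.288]
[ 0.476 -0.576  0.277]
[ 0.471 -0.524  0.255]
(0.147, -0.607, 0.42) [ 0.0005 -0.0004 -0.1894]
(0.42, -0.2, 0.42) [ 0.3614 -0.332  -0.189 ]
(0.5315, 0.2815, 0.26) [ 0.5827 -0.7737 -0.0285]
(0.5315, 0.2815, 0.132) [ 0.5827 -0.7735  0.0995]
```

Units first: shifts go in shares of 0.75 m and turns go in shares of pi rad. So 0.36 m is 0.48, -0.13 m is -0.1733.

Emit:
inch_along(offsets=[{"d":[0, 0, -0.08], "aperture":0.6}, {"d":[0.0267, -0.0267, -0.16], "aperture":0.6}, {"d":[0.08, -0.0733, -0.1733], "aperture":0.6}, {"d":[0.1333, -0.12, -0.1733], "aperture":0.6}, {"d":[0.1867, -0.1733, -0.1733], "aperture":0.6}, {"d":[0.24, -0.2267, -0.1733], "aperture":0.6}, {"d":[0.2933, -0.2667, -0.1733], "aperture":0.6}, {"d":[0.3467, -0.32, -0.1733], "aperture":0.6}, {"d":[0.4, -0.3733, -0.1733], "aperture":0.6}, {"d":[0.4533, -0.4133, -0.1733], "aperture":0.6}, {"d":[0.48, -0.4427, -0.1733], "aperture":0.6}, {"d":[0.48, -0.4427, -0.1733], "aperture":0.6}], grip_force=60)

```text
clock: 1.6
position: [0.4196, -0.198, 0.3612]
ee_rot: [0.993, 0.12, -0.0, -0.0]
ft_force: [-0.4, -0.7, 0.4]
grip_width: 0.599
grasp_force: 0.0
```

```bash
python3 -c "
from h import *
print(tool((.5315,.2815,.26)))"
```

```text
[ 0.2232 -0.4389  0.1013]
```

Scaled: -0.439 m is -0.5853, -0.25 m is -0.3333.

Emit:
inch_along(offsets=[{"d":[0.0333, -0.0667, 0], "aperture":0.6}, {"d":[0.0667, -0.1333, 0], "aperture":0.6}, {"d":[0.1, -0.2, 0], "aperture":0.6}, {"d":[0.1333, -0.2667, 0], "aperture":0.6}, {"d":[0.1667, -0.3333, 0], "aperture":0.6}, {"d":[0.2, -0.4, 0], "aperture":0.6}, {"d":[0.2333, -0.4667, 0.0267], "aperture":0.6}, {"d":[0.2667, -0.5333, 0.0667], "aperture":0.6}, {"d":[0.2973, -0.584, 0.1067], "aperture":0.6}, {"d":[0.2973, -0.5853, 0.1067], "aperture":0.6}, {"d":[0.2973, -0.5853, 0.1067], "aperture":0.6}])

```text
clock: 2.98
position: [0.533, 0.2776, 0.2812]
ee_rot: [0.993, 0.118, -0.0, 0.0]
ft_force: [-0.4, -0.1, 0.3]
grip_width: 0.601
grasp_force: 0.0
```

Run:
```python
from h import *
import cv2
o=manip.get_obs();w=manip.camera('wrist');cv2.imwrite('pics/w1.png',w)
c=manip.calibration('wrist');M=np.eye(4);M[:3,:3]=R.from_quat(o['ee_rot']).as_matrix();M[:3,3]=o['position']
W=M@np.array(c['tool_from_camera']);Wi=np.linalg.inv(W);print({k:c[k] for k in('fx','fy','cx','cy')})
np.savez('w1.npz',W=W)
for P in[(.5315,.2815,.168),(.5315,.2815,.12),(.558,.203,.134)]:
    q=Wi[:3,:3]@P+Wi[:3,3];print(c['cx']+c['fx']*q[0]/-q[2],c['cy']-c['fy']*q[1]/-q[2])
print(tool((.5315,.2815,.132)))
```

```text
{'fx': 297.20508707668324, 'fy': 297.20508707668324, 'cx': 313.01723813897564, 'cy': 199.132160945697}
308.12336730498964 195.6064616490515
308.79603778497676 184.04450811510185
391.5333677768294 179.6267379321975
[-0.0008 -0.0047  0.1499]
```

View pics/w1.png

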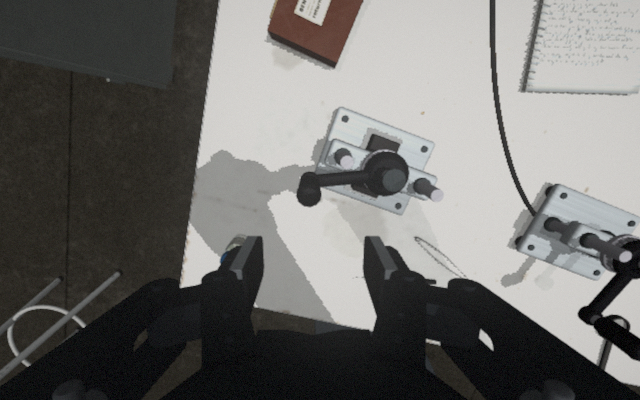

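The grip top is at (308,194) and the screw head at (392,179). Both match my projections, so I'll descend and grasp.

Scaled: 0.147 m is 0.196, 0.13 m is 0.1733.

Emit:
inch_along(offsets=[{"d":[0, -0.004, 0.0533], "aperture":0.6}, {"d":[0, -0.004, 0.1067], "aperture":0.6}, {"d":[0, -0.004, 0.1467], "aperture":0.6}, {"d":[0, -0.004, 0.1733], "aperture":0.6}, {"d":[0, -0.004, 0.196], "aperture":0.6}, {"d":[0, -0.004, 0.196], "aperture":0.6}, {"d":[0, -0.004, 0.196], "aperture":0.6}])

```text
clock: 3.9
position: [0.5323, 0.2819, 0.1353]
ee_rot: [0.993, 0.118, 0.001, -0.0]
ft_force: [-0.1, 0.3, 1.2]
grip_width: 0.603
grasp_force: 0.0
```

```bash
python3 -c "
from h import *
print(tool((.5315,.2815,.132)))"
```

```text
[-0.0009  0.0002  0.0033]
```

Emit:
inch_along(offsets=[{"aperture":0}, {"aperture":0}, {"aperture":0}, {"aperture":0}, {"aperture":0}, {"aperture":0}], grip_force=60)

```text
clock: 4.65
position: [0.5318, 0.2821, 0.1346]
ee_rot: [0.993, 0.118, 0.0, -0.0]
ft_force: [-1.0, 2.6, 5.6]
grip_width: 0.252
grasp_force: 58.9
```

Scaled: -0.012 m is -0.016, -0.006 m is -0.008.

Emit:
inch_along(offsets=[{"d":[0, 0, -0.008], "aperture":0}, {"d":[0, 0, -0.016], "aperture":0}, {"d":[0, 0, -0.016], "aperture":0}, {"d":[0, 0, -0.016], "aperture":0}])

```text
clock: 5.15
position: [0.5317, 0.2813, 0.1459]
ee_rot: [0.993, 0.118, -0.0, 0.0]
ft_force: [-0.2, 0.6, -3.8]
grip_width: 0.248
grasp_force: 58.9
```

Run:
```python
from h import *
import numpy as np
c=np.array([.558,.203]);p=manip.get_obs()['position'];a0=np.arctan2(p[1]-c[1],p[0]-c[0]);r=np.hypot(*(p[:2]-c));print(np.degrees(a0),r)
for d in range(10,100,10):
    a=a0+np.radians(d); print(d,tool([*(c+.085*np.array([np.cos(a),np.sin(a)])),p[2]]))
```

```text
108.56659423972651 0.08257088710513466
10 [-0.0148  0.0002  0.    ]
20 [-0.0287  0.0052  0.    ]
30 [-0.0416  0.0126  0.    ]
40 [-0.0529  0.0222  0.    ]
50 [-0.0624  0.0335  0.    ]
60 [-0.0698  0.0463  0.0001]
70 [-0.0749  0.0603  0.0001]
80 [-0.0775  0.0749  0.0001]
90 [-0.0775  0.0897  0.0001]
```

Scaled: -0.0622 m is -0.0829, -0.0527 m is -0.0703.

Emit:
inch_along(offsets=[{"d":[-0.0195, 0.0033, 0], "aperture":0}, {"d":[-0.038, 0.01, 0], "aperture":0}, {"d":[-0.0552, 0.0197, 0], "aperture":0}, {"d":[-0.0703, 0.032, 0], "aperture":0}, {"d":[-0.0829, 0.0473, 0], "aperture":0}, {"d":[-0.0829, 0.0473, 0], "aperture":0}, {"d":[-0.0829, 0.0473, 0], "aperture":0}])

```text
clock: 6.02
position: [0.4802, 0.2324, 0.1465]
ee_rot: [0.993, 0.118, 0.0, -0.0]
ft_force: [3.6, -1.8, -4.1]
grip_width: 0.252
grasp_force: 59.0
```

```bash
python3 -c "
from h import *
p=manip.get_obs()['position'];print(p-[.558,.203,0])"
```

```text
[-0.0778482   0.02940081  0.14654021]
```

Run:
```python
from h import *
P0=np.array([.5317,.2813]);p=manip.get_obs()['position'];P1=p[:2];m=(P0+P1)/2;v=P1-P0;L=np.hypot(*v);n=np.array([-v[1],v[0]])/L
c=m+n*np.sqrt(.085**2-L*L/4);print(c,m-n*np.sqrt(.085**2-L*L/4))
for C in(c,):
  a0,a1=[np.degrees(np.arctan2(*(q-C)[::-1]))%360 for q in(P0,P1)];print(a0,a1)
  for d in list(range(55,96,10))+[90]:
    a=np.radians(a0+d);print(d,tool([*(C+.0845*np.array([np.cos(a),np.sin(a)])),p[2]]))
```

```text
[0.55907015 0.20082718] [0.45278165 0.31287363]
108.78402509568255 158.1946510268393
55 [-0.004   0.0072 -0.    ]
65 [-0.0102  0.0206 -0.    ]
75 [-0.0139  0.0349 -0.    ]
85 [-0.0152  0.0495 -0.    ]
95 [-0.0138  0.0642 -0.    ]
90 [-0.0148  0.0569 -0.    ]
```

Scaled: 0.0569 m is 0.0759, 0.0495 m is 0.066.

Emit:
inch_along(offsets=[{"d":[-0.0053, 0.0096, 0], "aperture":0}, {"d":[-0.0136, 0.0275, 0], "aperture":0}, {"d":[-0.0185, 0.0465, 0], "aperture":0}, {"d":[-0.0203, 0.066, 0], "aperture":0}, {"d":[-0.0197, 0.0759, 0], "aperture":0}, {"d":[-0.0197, 0.0759, 0], "aperture":0}, {"d":[-0.0197, 0.0759, 0], "aperture":0}, {"d":[-0.0197, 0.0759, 0.0067], "aperture":0}, {"d":[-0.0197, 0.0759, 0.0133], "aperture":0}, {"d":[-0.0197, 0.0759, 0.0167], "aperture":0}, {"d":[-0.0197, 0.0759, 0.0167], "aperture":0}, {"d":[-0.0197, 0.0759, 0.0167], "aperture":0}])

```text
clock: 7.52
position: [0.4782, 0.1739, 0.1342]
ee_rot: [0.993, 0.118, -0.0, 0.0]
ft_force: [-2.0, -0.3, 6.5]
grip_width: 0.249
grasp_force: 60.2
```

Run:
```python
from h import *
p=manip.get_obs()['position'];C=np.array([.5591,.2008]);d=p[:2]-C;print(np.degrees(np.arctan2(*d[::-1]))%360-108.8,np.hypot(*d))
```

```text
89.5676356910332 0.08522196249226537
```

The lever has seated: z is back to its starting level and it has swung back about 90°. Now I'll turn it clockwise.

Create arc.py:
```python
from h import *
import sys
p=manip.get_obs()['position'];f=manip.get_obs()['ft_force'];C=np.array([.5591,.2008]);d=p[:2]-C
a1=np.arctan2(*d[::-1])%(2*np.pi);t=np.array([np.sin(a1),-np.cos(a1)])
print('turn',np.degrees(a1)-108.8,'r',np.hypot(*d).round(4),'Ftan',(f[:2]@t).round(1))
for k in map(int,sys.argv[1:]):
    a=a1-np.radians(k);print(k,tool([*(C+.085*np.array([np.cos(a),np.sin(a)])),p[2]]))
```

```bash
python3 arc.py 8 16 24 32 40
```

```text
turn 89.5676356910332 r 0.0852 Ftan 0.4
8 [ 0.0001 -0.0119 -0.    ]
16 [ 0.0016 -0.0236 -0.    ]
24 [ 0.0047 -0.0351 -0.    ]
32 [ 0.0093 -0.046  -0.    ]
40 [ 0.0155 -0.0561 -0.    ]
```

Scaled: -0.0561 m is -0.0748, -0.051 m is -0.068.

Emit:
inch_along(offsets=[{"d":[0, -0.008, 0], "aperture":0}, {"d":[0.0001, -0.0159, 0], "aperture":0}, {"d":[0.0009, -0.024, 0], "aperture":0}, {"d":[0.0021, -0.0315, 0], "aperture":0}, {"d":[0.004, -0.0393, 0], "aperture":0}, {"d":[0.0063, -0.0468, 0], "aperture":0}, {"d":[0.0093, -0.054, 0], "aperture":0}, {"d":[0.0124, -0.0613, 0], "aperture":0}, {"d":[0.0165, -0.068, 0], "aperture":0}, {"d":[0.0207, -0.0748, 0], "aperture":0}, {"d":[0.0207, -0.0748, 0], "aperture":0}])

```text
clock: 8.9
position: [0.4796, 0.2322, 0.1341]
ee_rot: [0.993, 0.119, -0.001, 0.001]
ft_force: [-3.8, -1.2, 7.7]
grip_width: 0.247
grasp_force: 60.5
```

```bash
python3 arc.py 3 6 9 12 15 18 21 24
```

```text
turn 49.63145179123502 r 0.0855 Ftan -2.5
3 [ 0.0031 -0.0033 -0.    ]
6 [ 0.0059 -0.0067 -0.    ]
9 [ 0.0089 -0.01   -0.    ]
12 [ 0.0121 -0.0131 -0.    ]
15 [ 0.0155 -0.016  -0.    ]
18 [ 0.0189 -0.0188 -0.    ]
21 [ 0.0226 -0.0214 -0.0001]
24 [ 0.0263 -0.0237 -0.0001]
```

Scaled: -0.01 m is -0.0133, 0.0089 m is 0.0119.

Emit:
inch_along(offsets=[{"d":[0.0041, -0.0044, 0], "aperture":0}, {"d":[0.0079, -0.0089, 0], "aperture":0}, {"d":[0.0119, -0.0133, 0], "aperture":0}, {"d":[0.0119, -0.0133, 0], "aperture":0}])

```text
clock: 9.4
position: [0.4856, 0.2443, 0.1341]
ee_rot: [0.993, 0.119, -0.001, 0.0]
ft_force: [-5.7, -0.2, 7.7]
grip_width: 0.249
grasp_force: 60.5
```

```bash
python3 arc.py 2 4 6 8 10 12
```

```text
turn 40.564213011056566 r 0.0854 Ftan -3.0
2 [ 0.0024 -0.0018 -0.    ]
4 [ 0.0046 -0.0038 -0.    ]
6 [ 0.0069 -0.0057 -0.    ]
8 [ 0.0092 -0.0076 -0.    ]
10 [ 0.0116 -0.0094 -0.    ]
12 [ 0.014 -0.011 -0.   ]
```

Scaled: 0.0069 m is 0.0092, -0.0057 m is -0.0076.

Emit:
inch_along(offsets=[{"d":[0.0032, -0.0024, 0], "aperture":0}, {"d":[0.0061, -0.0051, 0], "aperture":0}, {"d":[0.0092, -0.0076, 0], "aperture":0}, {"d":[0.0092, -0.0076, 0], "aperture":0}])

```text
clock: 9.9
position: [0.4906, 0.2519, 0.1342]
ee_rot: [0.993, 0.119, -0.001, 0.0]
ft_force: [-5.6, 1.0, 9.4]
grip_width: 0.251
grasp_force: 60.6
```

```bash
python3 arc.py 2 4 6 8 10 12
```

```text
turn 34.48308452223198 r 0.0854 Ftan -2.6
2 [ 0.0026 -0.0015 -0.    ]
4 [ 0.005  -0.0033 -0.    ]
6 [ 0.0074 -0.005  -0.    ]
8 [ 0.0099 -0.0066 -0.    ]
10 [ 0.0125 -0.0081 -0.    ]
12 [ 0.0151 -0.0095 -0.    ]
```

Emit:
inch_along(offsets=[{"d":[0.0035, -0.002, 0], "aperture":0}, {"d":[0.0067, -0.0044, 0], "aperture":0}, {"d":[0.0099, -0.0067, 0], "aperture":0}, {"d":[0.0099, -0.0067, 0], "aperture":0}])

```text
clock: 10.4
position: [0.4957, 0.2581, 0.134]
ee_rot: [0.993, 0.119, -0.002, 0.001]
ft_force: [-10.4, -1.2, 11.6]
grip_width: 0.25
grasp_force: 61.0
```

```bash
python3 arc.py 2 4 6 8 10 12
```

```text
turn 29.105183662477813 r 0.0855 Ftan -7.8
2 [ 0.0027 -0.0012 -0.    ]
4 [ 0.0053 -0.0028 -0.    ]
6 [ 0.0079 -0.0042 -0.    ]
8 [ 0.0105 -0.0056 -0.0001]
10 [ 0.0132 -0.0068 -0.0001]
12 [ 0.0159 -0.008  -0.0001]
```

Scaled: 0.0053 m is 0.0071, -0.0028 m is -0.0037.

Emit:
inch_along(offsets=[{"d":[0.0036, -0.0017, 0], "aperture":0}, {"d":[0.0071, -0.0037, 0], "aperture":0}, {"d":[0.0071, -0.0037, 0], "aperture":0}, {"d":[0.0071, -0.0037, 0], "aperture":0}])

```text
clock: 10.9
position: [0.499, 0.2616, 0.1338]
ee_rot: [0.993, 0.119, -0.003, 0.001]
ft_force: [-16.3, -4.5, 14.5]
grip_width: 0.247
grasp_force: 61.6
```

```bash
python3 arc.py 2 4 6
```

```text
turn 25.83181594352662 r 0.0855 Ftan -14.8
2 [ 0.0028 -0.001  -0.    ]
4 [ 0.0055 -0.0024 -0.    ]
6 [ 0.0081 -0.0037 -0.0001]
```

Scaled: 0.004 m is 0.0053, -0.002 m is -0.0027.

Emit:
inch_along(offsets=[{"d":[0.0027, -0.0013, 0], "aperture":0}, {"d":[0.0053, -0.0027, 0], "aperture":0}, {"d":[0.0053, -0.0027, 0], "aperture":0}])

```text
clock: 11.28
position: [0.5017, 0.2641, 0.1336]
ee_rot: [0.993, 0.119, -0.004, 0.002]
ft_force: [-19.1, -5.0, 16.6]
grip_width: 0.25
grasp_force: 62.0
```

```bash
python3 arc.py; python3 -c "
from h import *
print(manip.get_obs()['torque'])"
```

```text
turn 23.393505763455167 r 0.0855 Ftan -17.5
[-1.77857794  3.99881551 -0.05581379]
```

Run:
```python
from h import *
import cv2
w=manip.camera('wrist');s=manip.camera('scene')[185:285,160:310]
o=np.zeros((560,800,3),np.uint8)
o[:, :]=0
a=cv2.resize(w[80:360,200:440],(480,560));b=cv2.resize(s[:, 10:110],(320,320),interpolation=cv2.INTER_CUBIC)
o[:,:480]=a;o[:320,480:]=b;cv2.imwrite('pics/c2.png',o)
```

```text
(no output)
```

View pics/c2.png

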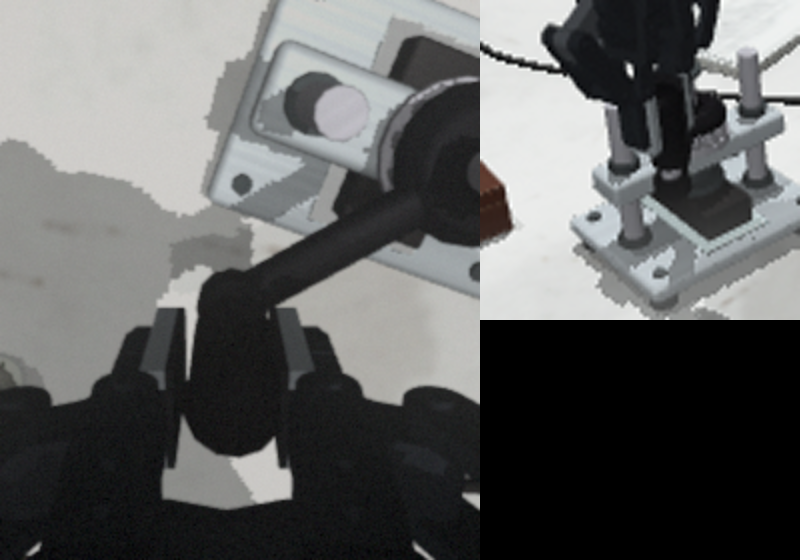

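Run:
```python
from h import *
o=manip.get_obs();c=dict(manip.calibration('wrist'));M=np.eye(4);M[:3,:3]=R.from_quat(o['ee_rot']).as_matrix();M[:3,3]=o['position']
c['world_from_camera']=M@np.array(c['tool_from_camera'])
C=np.array([.5591,.2008])
for px,z in[((316,226),.117),((317,297),.166),((300,80+115/2),.128)]:
    q=plane(c,px,z);print(q.round(4),np.hypot(*(q[:2]-C)).round(4),np.degrees(np.arctan2(q[1]-C[1],q[0]-C[0]))-108.8)
# direction of arm edges: (262,300)-(430,205) in crop
p,q=[plane(c,(200+u/2,80+v/2),.105) for u,v in((255,290),(420,200))];d=p-q;print(np.degrees(np.arctan2(d[1],d[0]))-108.8)
```

```text
[0.5085 0.2639 0.117 ] 0.0809 19.886742912242383
[0.4955 0.2609 0.166 ] 0.0875 27.80686671896366
[0.5556 0.2837 0.128 ] 0.083 -16.355084068041833
25.13213924182459
```

The arm direction seen by the wrist camera (about 25°) agrees with the TCP. It has turned about 65° against a stop, and the force has risen to 17 N. I'll unload, open and retreat upward.

Scaled: -0.006 m is -0.008, -0.004 m is -0.0053.

Emit:
inch_along(offsets=[{"d":[-0.0027, 0.0013, 0], "aperture":0}, {"d":[-0.0053, 0.0027, 0], "aperture":0}, {"d":[-0.008, 0.004, 0], "aperture":0}, {"d":[-0.008, 0.004, 0], "aperture":0}])

```text
clock: 11.88
position: [0.4979, 0.2604, 0.1339]
ee_rot: [0.993, 0.119, -0.003, 0.001]
ft_force: [-14.2, -3.2, 13.6]
grip_width: 0.25
grasp_force: 61.2
```

```bash
python3 arc.py
```

```text
turn 26.985547146544704 r 0.0854 Ftan -12.2
```

Scaled: -0.005 m is -0.0067, -0.0025 m is -0.0033.

Emit:
inch_along(offsets=[{"d":[-0.0033, 0.0013, 0], "aperture":0}, {"d":[-0.0067, 0.0027, 0], "aperture":0}, {"d":[-0.0067, 0.0027, 0], "aperture":0}])

```text
clock: 12.25
position: [0.4947, 0.2571, 0.134]
ee_rot: [0.993, 0.119, -0.002, 0.001]
ft_force: [-6.8, -2.2, 8.4]
grip_width: 0.252
grasp_force: 60.8
```

```bash
python3 arc.py
```

```text
turn 30.06314972453238 r 0.0856 Ftan -6.1
```

Emit:
inch_along(offsets=[{"aperture":0.3}, {"aperture":0.6}, {"aperture":0.6}, {"aperture":0.6}])

```text
clock: 12.75
position: [0.4966, 0.2569, 0.1337]
ee_rot: [0.993, 0.118, -0.0, 0.0]
ft_force: [0.9, 0.4, 0.4]
grip_width: 0.601
grasp_force: 0.0
```

```bash
python3 arc.py
```

```text
turn 29.32579916189441 r 0.084 Ftan 0.8
```

Emit:
inch_along(offsets=[{"d":[0, 0, -0.0267], "aperture":0.6}, {"d":[0, 0, -0.0667], "aperture":0.6}, {"d":[0, 0, -0.1333], "aperture":0.6}, {"d":[-0.0133, 0, -0.1867], "aperture":0.6}, {"d":[-0.0267, 0, -0.2], "aperture":0.6}, {"d":[-0.0267, 0, -0.2], "aperture":0.6}])

```text
clock: 13.5
position: [0.4769, 0.2524, 0.2848]
ee_rot: [0.993, 0.118, 0.001, 0.0]
ft_force: [0.6, -0.6, 0.2]
grip_width: 0.598
grasp_force: 0.0
```

Run:
```python
from h import *
import cv2
o=manip.get_obs();M=np.eye(4);M[:3,:3]=R.from_quat(o['ee_rot']).as_matrix();M[:3,3]=o['position']
w=manip.camera('wrist');np.savez('w3.npz',W=M@np.array(manip.calibration('wrist')['tool_from_camera']))
s=manip.camera('scene');t=manip.camera('side');cv2.imwrite('pics/s3.png',s);cv2.imwrite('pics/t3.png',t)
o=np.zeros((600,800,3),np.uint8);o[:400,:640]=w
o[400:,:400]=cv2.resize(s[195:285,185:365],(400,200));o[360:,560:]=cv2.resize(t[150:230,300:380],(240,240));cv2.imwrite('pics/c3.png',o)
```

```text
(no output)
```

View pics/c3.png

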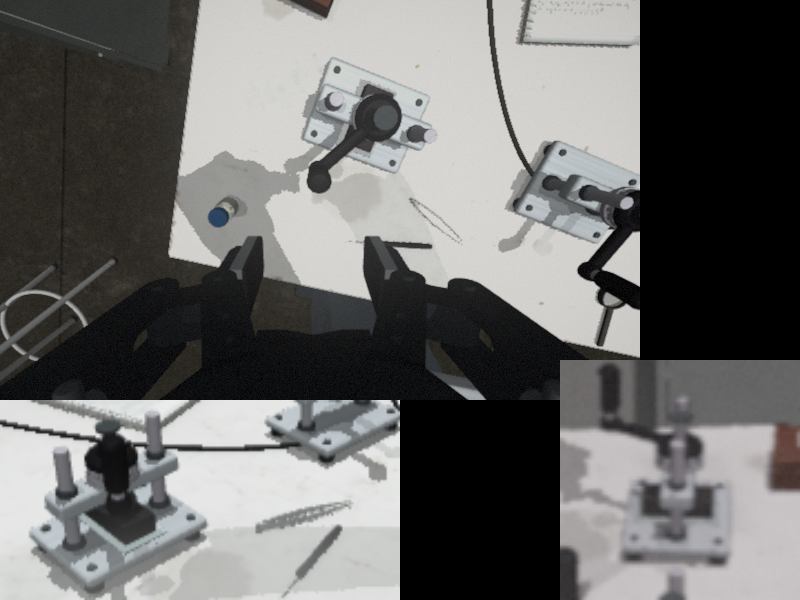

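Run:
```python
from h import *
c=dict(manip.calibration('wrist'));C=np.array([.5591,.2008])
for f,px,hub in(('w1',(308,194),(392,179)),('w3',(318,181),(384,117))):
    c['world_from_camera']=np.load(f+'.npz')['W'];q=plane(c,px,.166);print(f,q.round(4),np.hypot(*(q[:2]-C)).round(4),np.degrees(np.arctan2(q[1]-C[1],q[0]-C[0]))-108.8,plane(c,hub,.134).round(4))
S,T=manip.calibration('scene'),manip.calibration('side')
print(tri([ray(S,(185+116*.45,195+59*.45)),ray(T,(316.7,159.7))]).round(4))
```

```text
w1 [0.5324 0.2819 0.166 ] 0.0853 -0.5739729596616598 [0.5587 0.2027 0.134 ]
w3 [0.4895 0.2505 0.166 ] 0.0855 35.66418095399125 [0.5583 0.202  0.134 ]
[0.4906 0.247  0.1427]
```

```bash
python3 -c "
from workcell import manip
print(manip.hand_in())"
```

```text
the job is handed in; nothing more can be done
None
```

I lifted the lever, swung it back about 90°, let it reseat and turned it clockwise until the force climbed to 17 N at the stop. I then let go and handed the job in after about 14 s; hand-in returned no verdict, and full tightness is judged from that force and the lever angle, not read directly.

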